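Open the pigment chest and hold its lid at the balance point

ROBOT

A 6-joint arm with a two-finger parallel gripper is mounted at the origin on the work surface. World frame = base frame: x ahead of the robot, y to its left, z up, the work surface at z = 0. Lengths are in mm, angles in rad, forces in N, time in s.
With the tool pointing down it reaches from about 425 to 1125 mm from the base axis. Payload 14.9 kg.
Tool frame: the origin (TCP) lies between the finger pads; the fingertips stand robot.tcp_to_tips ahead of it and the grasp point (between the pads) lies 2 mm behind it (robot.tcp_to_tips is the distance from the TCP to the fingertips, in mm); z points along the fingers, y is the line along which they close (so a half turn about z gives the same grasp; the last joint's range is limited). The gripper opens to 91 mm and grips with 3 to 60 N. Pads are 32 mm wide; open, the fingers measure 118 mm over their backs; the gripper's body (76 mm by 178 mm) begins 60 mm behind the grasp point.
Start: joints at [1.106, 0.379, 1.734, -0, 1.028, -0.033], TCP at [292.963, 635.76, 230.932] pointing down, gripper open.
Joint ranges: [-2.77, 2.77], [-0.74, 2.19], [0, 2.66], [-1.06, 4.2], [0.31, 2.87], [-3.08, 3.08]. Speed limits (rad/s): [1.89, 1.89, 2.39, 3.14, 3.14, 3.14].

INTERFACE

Orientations are given as a unit quaternion [w, x, y, z].
In Python, from rig import robot, eyes gives the robot as it stands.
- The arm moves only by the tool drive_tool, never from a script. Its argument "motion" is a list of rows, each a list of 7 numbers: the gripper command: -1 is shut, 1 is fully open, values between are in proportion, then the shift along the world's x, y, z in m, then the turn, a rotation vector about the world's x, y, z in rad. A call has 1 to 12 rows; each row shifts and turns the commanded pose from where the row before left it; what a row does not reach is not made up. A row lasts 1/10 s, in which the tool goes at most 50 mm and 8.59 degrees, less where a joint would pass 70% of its speed; a pose out of reach is approached as far as the arm can. A call with a gripper value outside its range is refused whole. The fingers move at their own pace and stop on an object; "squeeze" is the grip in N (left out, the last holds). Time passes only in rows, so rows that do not move let the fingers close. It gives the time, the measured TCP pose, the force, the opening and the grip force at its end, in the units of the state.
- robot.sense(): the state, without advancing time (a new reading comes with each control period).
- eyes.grab_frame(name): name is "scene" or "top" or "wrist"; returns a dict with "pixels" (480x640x3 uint8, red, green, blue), "mtx" (3x3 intrinsics, pixels), "rvec" (rotation vector, rad) and "tvec" (3), from world to camera coordinates, as OpenCV has them; the wrist camera has in their place "T_tool_cam" (4x4, takes a point from camera to tool coordinates, whose origin is the TCP and whose axes are the flange's). Camera axes: x right, y down, z forward; pixel columns grow to the right and rows downward; lengths in mm; the calibration is good to about 2 mm. A picture is of the moment at which its call begins: read the wrist's pose just before it. There is no depth.
- robot.close_job(): hands the job in; it is judged then, once.
The state is a dict: "t": time; "joints": joint angles; "dq": joint speeds; "joint_torque": joint torques, N m; "tool_pos": TCP position; "tool_rot": TCP orientation; "ft_force": force on the tool from outside, world axes, zero at the start; "ft_torque": the same for the moment, N m; "opening": finger opening in mm; "gripper_force": force on a finger pad.
Only numpy, scipy, OpenCV 4.12 (cv2) and the standard library are available. Lean on these libraries where they do the work, as an engineer would, in place of code of your own. Each camera call takes 0.05 s, during which the arm holds its last target. There are 200 camera calls.

TASK

The pigment chest is to get a new lid stay. Press its red pedal fully down to the stop so that the catch lets go and the lid pops up, let the pedal come back up, then grip the middle of the lid's handle bar and swing the lid up to its balance point, straight up over its hinge, never letting it fall over backwards. Finish holding it there, still, with the bar gripped firmly between the fingers (do not let go), and leave everything else on the table where it is.

Things in the scene. Friction and masses are not known exactly. Their poses are not given: they have to be found in the camera images.
- chest: dark wooden pigment chest, fixed to the table, 145 mm deep (x), 260 mm wide (y), 65 mm high when shut, with a row of paint pans inside. Origin on the table under the chest; its -x side is the front, with the red pedal and the handle bar; z up. The body reaches from x = -55 to +90 mm in its own frame.
- lid (a joint): angle of the chest's lid, rad: 0 shut (level), 2.2 leaning back against its stop; about 0.2 when it has popped up on its sprung pin. The lid is a flat brown panel 10 mm thick, about 0.5 kg, reaching 130 mm from its hinge. It turns nearly freely: its balance point is where it stands straight up over its hinge, 1.57; below that it falls shut (back onto the pin), above it falls backwards.
- hinge_mid (a point): point on the lid's hinge line, 60 mm above the table, at x = +75 mm, y = +40 mm in the chest's frame (straight behind the middle of the handle bar). The hinge line runs along the chest's y axis; the lid opens upwards and to the chest's +x.
- lid_bar (a point): middle of the lid's steel handle bar: a round bar 10 mm thick, 120 mm long, parallel to the hinge and in the plane of the lid, 175 mm from the hinge line and 45 mm (open gap 40 mm) beyond the lid's front edge; its two legs stand 60 mm to either side of this point. Shut: 60 mm above the table; popped up: about 95 mm; lid upright: 235 mm above the table. It turns in the fingers when held across its round section.
- pedal (a joint): angle of the red pedal, rad: 0 released, 0.30 pressed down on its stop. Spring: 3 N at the pad to start, about 9 N at the stop; it springs back by itself. Its brass hook holds the lid's front edge; past about 0.2 the hook lets go and the lid pops up to about 0.2 rad; released after that, it leaves the lid free.
- pedal_pad (a point): the place to press: on the top face of the pedal's black rubber pad. The pedal is a red plate 85 x 70 mm in front of the chest, sloping up 17 degrees towards its front end; it hinges 68 mm behind this point (in the chest's +x direction), at 28 mm above the table. Released the point is 52 mm above the table, pressed down on the stop about 32 mm. It lies 70 mm to the chest's -y side of the middle.
- brush_pot: terracotta pot 72 mm wide, 100 mm high, with brushes standing to 215 mm; beside the chest. Bystander; origin at the centre of its underside (of its base).
- ink_bottle: black bottle 52 mm wide, 100 mm high; beside the chest. Bystander; origin at the centre of its underside (of its base).
- dish_a: white dish 72 mm wide, 26 mm high. Bystander; origin at the centre of its underside (of its base).
- dish_b: blue dish 72 mm wide, 26 mm high. Bystander; origin at the centre of its underside (of its base).
- water_cup: white cup 72 mm wide, 85 mm high. Bystander; origin at the centre of its underside (of its base).
- pigment_jar: amber jar 60 mm wide, 70 mm high. Bystander; origin at the centre of its underside (of its base).
- seal_stone: marble seal 28 x 28 mm, 70 mm high. Bystander; origin at the centre of its underside (of its base).
- paperweight: dark metal bar 120 x 30 x 18 mm, lying. Bystander; origin at the centre of its underside (of its base).

How it is judged (in metres and radians):
On the way, in this order (a step that is already met when the one before it is completed fails the run):
1. the pedal is pressed down to its stop (value of joint pedal above 0.27 rad and contact force between the fingers and pedal above 1 N), for 0.1 s.
2. the pedal is back up and the lid has popped free of the catch (value of joint pedal below 0.05 rad and value of joint lid above 0.12 rad), for 0.1 s.
3. the lid is held by its bar at the balance point (value of joint lid between 1.49 and 1.65 rad and velocity of joint lid between -0.1 and 0.1 rad/s and contact force between the fingers and lid above 2 N and distance between the grasp point and lid_bar below 0.04 m and value of joint pedal below 0.05 rad), for 0.5 s.
At the end, for the whole second after the job is handed in: the lid stands within 0.08 rad (4.5 degrees) of straight up over its hinge (joint 1.49 to 1.65), turning slower than 0.1 rad/s, with the fingers on it at more than 2 N, the point between the finger pads within 40 mm of the middle of the bar, and the pedal is back up (below 0.05 rad) (all of step 3); the arm keeps its last pose, push and grip.
It fails at once if the lid goes over backwards (past 1.95 rad) (value of joint lid above 1.95 rad).
It fails at once if a bystander is moved by more than 30 mm or tipped (distance of any of brush_pot, ink_bottle, dish_a, dish_b, water_cup, pigment_jar, seal_stone, paperweight from where it was at the start of the episode above 0.03 m or angle between any of brush_pot, ink_bottle, dish_a, dish_b, water_cup, pigment_jar, seal_stone, paperweight's own z axis and vertical above 0.5 rad).
It also fails if it takes over 51 s, if anything falls off the work surface, if the arm or the gripper's body presses on something with over 40 N, if the wrist force passes 120 N, or if a joint passes its speed limit or range.

## Working session

There is one attempt and no reset: what is moved stays moved. The work goes in short steps, Python scripts to look and compute and a tool call to move; the robot and the scene stay as the last step left them, time stands still between calls to the robot, and variables do not carry over. Pictures are saved under pics/ and viewed, at most 10 in all, crops included, and the job is handed in when it is done.

Besides the shell and the picture viewer there is one more tool, called after "Emit:" by a JSON object that holds its "method" and its "body", one argument or row to a line. drive_tool: Moves the arm, as the interface text tells. Its arguments: {"type":"object","properties":{"motion":{"type":"array","items":{"type":"array","items":{"type":"number"}}},"squeeze":{"type":"number"}},"required":["motion"]}

```bash
mkdir -p pics
cat > h.py <<'E'
import numpy as np, cv2, pickle
from rig import robot, eyes
def snap(name, fn):
    f=eyes.grab_frame(name); cv2.imwrite(f'pics/{fn}.png', f['pixels'][:,:,::-1]); pickle.dump(f,open(f'pics/{fn}.pkl','wb')); return f
def ray(f,u,v,z):
    R=cv2.Rodrigues(np.array(f['rvec'],float))[0]; t=np.array(f['tvec'],float).ravel()
    d=R.T@np.linalg.solve(np.array(f['mtx']),[u,v,1.]); c=-R.T@t
    return c+d*(z-c[2])/d[2]
E
python3 - <<'E'
from h import *
f=snap('top','t0'); s=snap('scene','s0')
print(robot.tcp_to_tips, robot.sense())
for g in (f,s): print(-cv2.Rodrigues(np.array(g['rvec'],float))[0].T@np.array(g['tvec']).ravel())
E
```

```text
17.0 {'t': 0.1, 'joints': array([ 1.10571337e+00,  3.79322990e-01,  1.73469707e+00, -1.03867387e-05,
        1.02849730e+00, -3.33268104e-02]), 'dq': array([-1.03297404e-03, -3.02917520e-03,  7.11748281e-04, -5.70205366e-05,
        6.80304894e-04,  8.35024347e-04]), 'joint_torque': array([ 6.42471241e-04, -7.65035391e+01, -4.35294449e+01,  6.52509718e-02,
        3.97772365e-02, -4.70270265e-05]), 'tool_pos': array([292.80666822, 635.46425684, 230.3895447 ]), 'tool_rot': array([-1.09721805e-04,  2.14202561e-01,  9.76789153e-01, -4.49166008e-04]), 'ft_force': array([-0.02028547, -0.18039049, -0.20365382]), 'ft_torque': array([-0.02120246, -0.00682932, -0.00430814]), 'gripper_force': 0.0, 'opening': 91.21735036785722}
[ 309.4597051     8.81791755 1333.20472227]
[1082.49722733  831.32308184 1358.44142191]
```

View pics/t0.png

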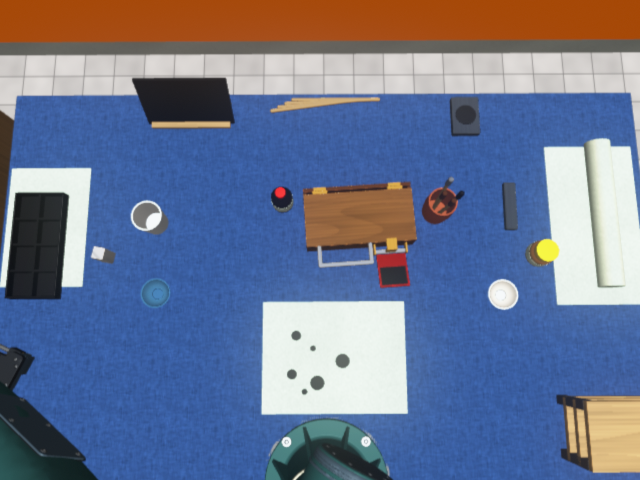

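View pics/s0.png

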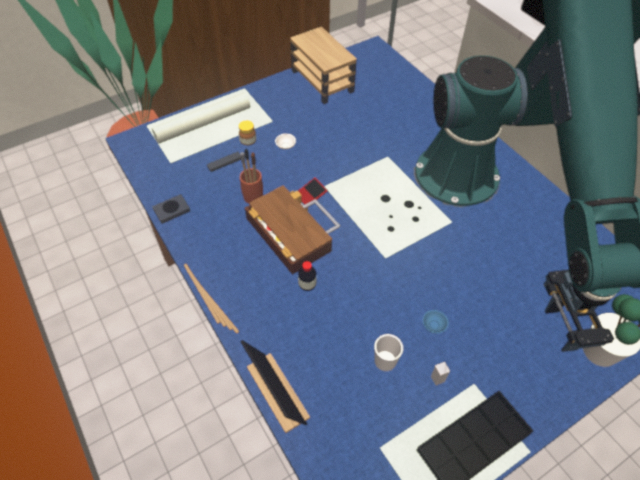

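The top view shows the chest around (360,217), the handle bar at about (346,264), the pedal pad at (394,274), the ink bottle at (282,198) and the brush pot at (440,205). I'll enlarge that region.

Run:
```python
from h import *
im=cv2.imread('pics/t0.png'); c=im[170:300,260:470]; cv2.imwrite('pics/c0.png',cv2.resize(c,None,fx=3.8,fy=3.8,interpolation=cv2.INTER_CUBIC))
```

```text
(no output)
```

View pics/c0.png

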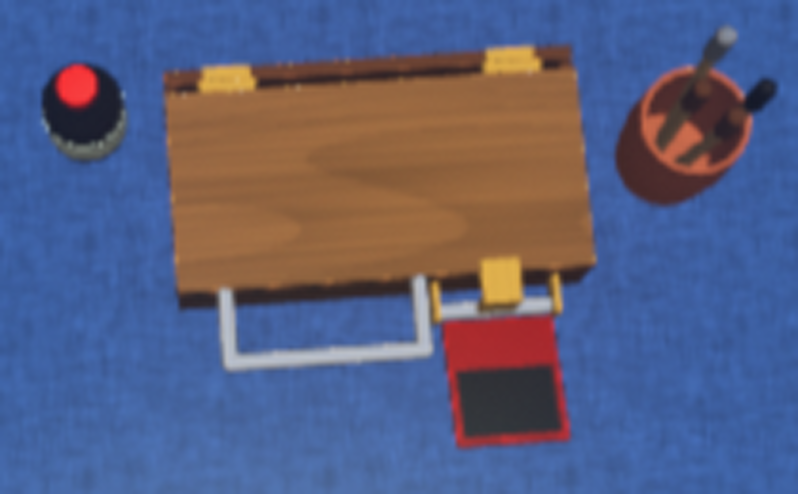

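Run:
```python
from h import *
f=pickle.load(open('pics/t0.pkl','rb'))
P=lambda u,v,z: ray(f,u/3.8+260-.4,v/3.8+170-.4,z)
pts=dict(barL=(230,362,63),barR=(427,350,63),pad=(510,402,52),padfl=(462,436,58),padfr=(564,430,58),padbl=(457,371,46),padbr=(556,365,46),lfl=(178,293,65),lfr=(596,262,65),lbl=(166,92,65),lbr=(573,68,65),pot=(697,120,100),ink=(78,85,105),brush1=(725,38,215),brush2=(765,92,215))
q={k:P(*v) for k,v in pts.items()}
for k,v in q.items(): print(k,v.round(1))
for a,b in (('barR','barL'),('lfr','lfl'),('lbr','lbl'),('padfr','padfl')):
    d=q[b]-q[a]; print(a,b,np.hypot(*d[:2]),np.degrees(np.arctan2(-d[0],d[1])))
yaw=np.radians(3.5)
```

```text
barL [490.1   9.8  63. ]
barR [ 496.8 -111.3   63. ]
pad [ 465.7 -162.8   52. ]
padfl [ 444.3 -132.    58. ]
padfr [ 447.6 -194.6   58. ]
padbl [ 486.  -131.3   46. ]
padbr [ 489.4 -192.9   46. ]
lfl [532.9  41.6  65. ]
lfr [ 550.9 -216.9   65. ]
lbl [661.2  49.1  65. ]
lbr [ 675.3 -207.2   65. ]
pot [ 632.  -275.6  100. ]
ink [654.8 101.4 105. ]
brush1 [ 648.9 -266.9  215. ]
brush2 [ 617.7 -287.5  215. ]
barR barL 121.30368253034007 3.1858088498515595
lfr lfl 259.18827008434545 3.977628152991265
lbr lbl 256.6229036233468 3.1643594297578117
padfr padfl 62.67872976187457 3.0373828895547947
```

Emit:
{"method": "drive_tool", "body": {
  "motion": [
    [-1,0.02,-0.04,0,0,0,-0.054],
    [-1,0.02,-0.04,0,0,0,-0.054],
    [-1,0.02,-0.04,0,0,0,-0.054],
    [-1,0.02,-0.04,0,0,0,-0.054],
    [-1,0.02,-0.04,0,0,0,-0.054],
    [-1,0.02,-0.04,0,0,0,-0.054],
    [-1,0.02,-0.04,0,0,0,-0.054],
    [-1,0.02,-0.04,0,0,0,-0.054],
    [-1,0.02,-0.04,0,0,0,-0.054],
    [-1,0.02,-0.04,0,0,0,-0.054]
  ]
}}

```text
t: 1.1
tool_pos: [493.3, 234.0, 230.9]
tool_rot: [-0.0, 0.468, 0.884, -0.0]
ft_force: [0.6, 0.8, -0.4]
opening: 14.2
gripper_force: 0.0
```

Emit:
{"method": "drive_tool", "body": {
  "motion": [
    [-1,0,-0.04,0,0,0,-0.054],
    [-1,0,-0.04,0,0,0,-0.054],
    [-1,0,-0.04,0,0,0,-0.054],
    [-1,0,-0.04,0,0,0,-0.054],
    [-1,0,-0.04,0,0,0,-0.054],
    [-1,0,-0.04,0,0,0,-0.054],
    [-1,0,-0.04,0,0,0,-0.054],
    [-1,0,-0.04,0,0,0,-0.054],
    [-1,-0.013,-0.04,0,0,0,-0.054],
    [-1,-0.013,-0.04,0,0,0,-0.054],
    [-1,0,0,0,0,0,0],
    [-1,0,0,0,0,0,0]
  ]
}}

```text
t: 2.3
tool_pos: [466.6, -164.7, 230.8]
tool_rot: [-0.0, 0.687, 0.727, -0.0]
ft_force: [0.8, 0.2, -0.2]
opening: 0.4
gripper_force: 0.0
```

Run:
```python
from h import *
s=robot.sense(); f=eyes.grab_frame('wrist'); cv2.imwrite('pics/w1.png',f['pixels'][:,:,::-1]); f['pose']=(s['tool_pos'],s['tool_rot']); pickle.dump(f,open('pics/w1.pkl','wb')); print(f['T_tool_cam'],s['joints'])
```

```text
[[ 1.00423310e-03 -9.62012244e-01 -2.73004457e-01  7.75606797e+01]
 [ 9.99999191e-01  1.17917550e-03 -4.76728389e-04 -3.09360031e-01]
 [ 7.80538715e-04 -2.73003758e-01  9.62012650e-01 -1.54616336e+02]
 [ 0.00000000e+00  0.00000000e+00  0.00000000e+00  1.00000000e+00]] [-3.86517174e-01  5.05498449e-02  2.14257388e+00  1.68229351e-04
  9.48852007e-01 -4.44013775e-01]
```

View pics/w1.png

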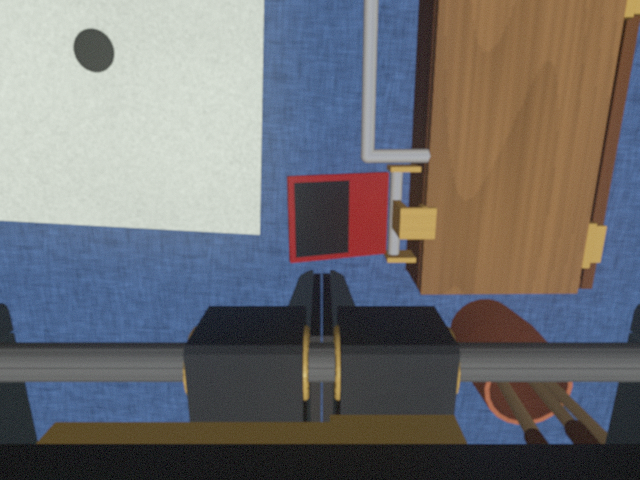

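The wrist view shows the pad centre at about (322,218), the bar running (371,0) to (368,155), and the closed fingers at about (320,290).

```bash
cat >> h.py <<'E'
from scipy.spatial.transform import Rotation as Ro
def wray(f,u,v,z):
    p,q=f['pose']; R=Ro.from_quat(np.roll(q,-1)).as_matrix(); T=np.array(f['T_tool_cam'])
    d=R@T[:3,:3]@np.linalg.solve(np.array(f['mtx']),[u,v,1.]); c=p+R@T[:3,3]
    return c+d*(z-c[2])/d[2]
E
python3 - <<'E'
from h import *
f=pickle.load(open('pics/w1.pkl','rb'))
for n,a in dict(pad=(322,218,52),pfl=(296,183,58),pfr=(297,257,58),pbl=(348,181,46),pbr=(349,254,46),bar0=(371,0,60),barR=(368,155,60),lfr=(421,294,65),lbr=(583,294,65)).items(): print(n,wray(f,*a).round(1))
E
```

```text
pad [ 466.4 -159.8   52. ]
pfl [ 444.7 -132.2   58. ]
pfr [ 448.1 -191.8   58. ]
pbl [ 485.4 -129.8   46. ]
pbr [ 490.8 -190.4   46. ]
bar0 [490.8  -4.   60. ]
barR [ 497.9 -107.8   60. ]
lfr [ 550. -215.   65.]
lbr [ 680.9 -207.3   65. ]
```

Emit:
{"method": "drive_tool", "body": {
  "motion": [
    [-1,0,0.003,-0.03,0,-0.09,0],
    [-1,0,0,-0.03,0,-0.09,0],
    [-1,0,0,-0.03,0,-0.08,0],
    [-1,0,0,-0.025,0,0,0],
    [-1,0,0,-0.02,0,0,0],
    [-1,0,0,0,0,0,0]
  ]
}}

```text
t: 2.95
tool_pos: [465.9, -159.4, 93.8]
tool_rot: [0.092, 0.68, 0.722, 0.088]
ft_force: [0.2, -0.0, 0.5]
opening: 0.7
gripper_force: 0.0
```

Emit:
{"method": "drive_tool", "body": {
  "motion": [
    [-1,0,0,-0.01,0,0,0],
    [-1,0,0,-0.01,0,0,0],
    [-1,0,0,-0.008,0,0,0],
    [-1,0,0,-0.005,0,0,0],
    [-1,0,0,0,0,0,0]
  ]
}}

```text
t: 3.45
tool_pos: [467.0, -161.2, 62.5]
tool_rot: [0.094, 0.68, 0.722, 0.089]
ft_force: [0.7, 1.5, 2.0]
opening: 0.7
gripper_force: 1.3
```

Emit:
{"method": "drive_tool", "body": {
  "motion": [
    [-1,0,0,-0.004,0,0,0],
    [-1,0,0,-0.004,0,0,0],
    [-1,0,0,-0.003,0,0,0],
    [-1,0,0,0,0,0,0]
  ]
}}

```text
t: 3.85
tool_pos: [467.1, -161.7, 54.0]
tool_rot: [0.092, 0.68, 0.722, 0.089]
ft_force: [-3.7, 1.8, 7.8]
opening: 0.5
gripper_force: 3.6
```

Emit:
{"method": "drive_tool", "body": {
  "motion": [
    [-1,0,0,-0.003,0,0,0],
    [-1,0,0,-0.003,0,0,0],
    [-1,0,0,0,0,0,0]
  ]
}}

```text
t: 4.15
tool_pos: [467.6, -162.3, 50.7]
tool_rot: [0.09, 0.68, 0.722, 0.089]
ft_force: [-4.2, 4.4, 8.1]
opening: 0.3
gripper_force: 4.2
```

Emit:
{"method": "drive_tool", "body": {
  "motion": [
    [-1,0,0,-0.002,0,0,0],
    [-1,0,0,-0.002,0,0,0],
    [-1,0,0,0,0,0,0]
  ]
}}

```text
t: 4.45
tool_pos: [467.9, -162.7, 48.6]
tool_rot: [0.088, 0.68, 0.722, 0.089]
ft_force: [-7.2, 5.8, 16.9]
opening: 0.3
gripper_force: 8.0
```

Emit:
{"method": "drive_tool", "body": {
  "motion": [
    [-1,0,0,-0.002,0,0,0],
    [-1,0,0,0,0,0,0],
    [-1,0,0,0,0,0,0]
  ]
}}

```text
t: 4.75
tool_pos: [468.0, -162.7, 48.0]
tool_rot: [0.087, 0.68, 0.722, 0.089]
ft_force: [-15.1, 9.3, 34.3]
opening: 0.3
gripper_force: 16.8
```

Emit:
{"method": "drive_tool", "body": {
  "motion": [
    [-1,-0.002,0,0.01,0,0,0],
    [-1,-0.003,0,0.02,0,0,0],
    [-1,-0.005,0,0.03,0,0,0],
    [-1,-0.005,0,0.03,0,0,0],
    [-1,0,0.01,0.03,0,0.09,0],
    [-1,0,0.02,0.03,0,0.09,0],
    [-1,0,0.02,0,0,0.08,0],
    [-1,0,0,0,0,0,0]
  ]
}}

```text
t: 5.55
tool_pos: [455.1, -112.4, 198.8]
tool_rot: [-0.006, 0.685, 0.728, -0.0]
ft_force: [-1.3, -1.0, -0.6]
opening: 0.4
gripper_force: 0.0
```

Run:
```python
from h import *
s=robot.sense(); f=eyes.grab_frame('wrist'); cv2.imwrite('pics/w2.png',f['pixels'][:,:,::-1]); f['pose']=(s['tool_pos'],s['tool_rot']); pickle.dump(f,open('pics/w2.pkl','wb')); print(s['tool_pos'],s['ft_force'])
```

```text
[ 455.1061249  -112.3937765   198.82586633] [-1.34506561 -0.98776023 -0.55744264]
```

View pics/w2.png

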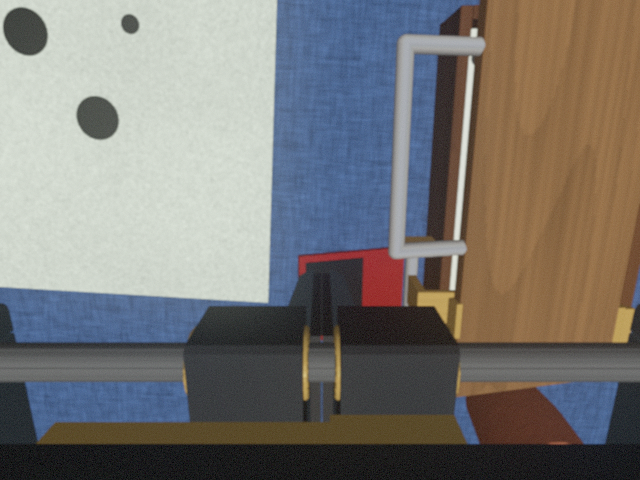

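The lid has popped: its front edge stands clear of the body (gap near (465,150)), and the bar runs (406,42)–(398,252), so its middle is at about (402,147). The pedal is back up.

Run:
```python
from h import *
f=pickle.load(open('pics/w2.pkl','rb'))
for z in (85,95,105):
  a,b=wray(f,406,42,z),wray(f,398,252,z); print(z,a.round(1),b.round(1),((a+b)/2).round(1),np.hypot(*(a-b)[:2]), np.degrees(np.arctan2(-(a-b)[0],(a-b)[1])))
```

```text
85 [495.1  14.3  85. ] [ 504.3 -112.2   85. ] [499.7 -48.9  85. ] 126.8464201292084 4.184509477909643
95 [493.5  12.5  95. ] [ 502.4 -109.3   95. ] [497.9 -48.4  95. ] 122.13188412883538 4.184509477909644
105 [491.9  10.6 105. ] [ 500.4 -106.5  105. ] [496.1 -48.  105. ] 117.41734812846234 4.184509477909619
```

Emit:
{"method": "drive_tool", "body": {
  "motion": [
    [-0.2,0.02,0.03,0,0,0,0],
    [-0.2,0.019,0.033,0,0,0,0],
    [-0.2,0,0,-0.03,0,0,0],
    [-0.2,0,0,-0.02,0,0,0],
    [-0.2,0,0,-0.01,0,0,0],
    [-0.2,0,0,0,0,0,0]
  ]
}}

```text
t: 6.2
tool_pos: [491.5, -50.9, 136.1]
tool_rot: [-0.007, 0.686, 0.727, -0.001]
ft_force: [-0.2, -0.0, 0.5]
opening: 36.3
gripper_force: 0.0
```

Emit:
{"method": "drive_tool", "body": {
  "motion": [
    [-0.2,0.003,0.001,-0.015,0,0,0],
    [-0.2,0,0,-0.015,0,0,0],
    [-0.2,0,0,-0.01,0,0,0],
    [-0.2,0,0,0,0,0,0]
  ]
}}

```text
t: 6.6
tool_pos: [495.2, -49.7, 96.9]
tool_rot: [-0.007, 0.686, 0.727, -0.0]
ft_force: [-0.3, -0.5, -0.9]
opening: 36.4
gripper_force: 0.0
```

Run:
```python
from h import *
s=robot.sense(); f=eyes.grab_frame('wrist'); cv2.imwrite('pics/w3.png',f['pixels'][:,:,::-1]); print(s['tool_pos'],s['ft_force'])
```

```text
[495.15552192 -49.74025346  96.90931533] [-0.33107082 -0.52230304 -0.85625699]
```

View pics/w3.png

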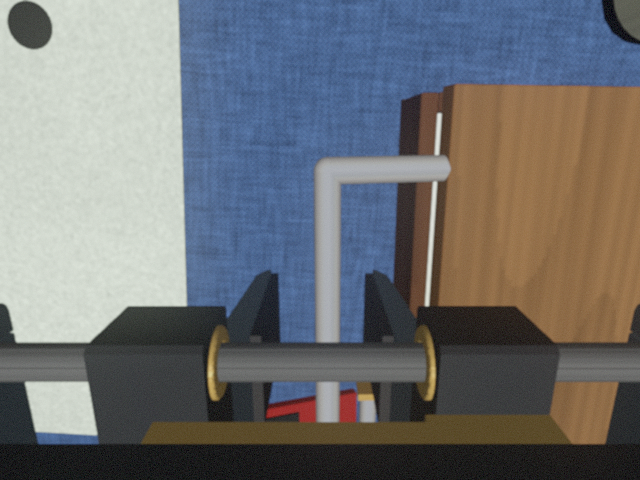

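The bar (column ≈327) lies between the open fingers (centre ≈321). Close on it.

Emit:
{"method": "drive_tool", "body": {
  "motion": [
    [-1,0.002,0,-0.001,0,0,0],
    [-1,0,0,0,0,0,0],
    [-1,0,0,0,0,0,0],
    [-1,0,0,0,0,0,0],
    [-1,0,0,0,0,0,0]
  ],
  "squeeze": 25
}}

```text
t: 7.15
tool_pos: [497.4, -49.5, 96.4]
tool_rot: [-0.006, 0.686, 0.728, -0.0]
ft_force: [-2.6, -1.4, 1.7]
opening: 9.4
gripper_force: 25.0
```

Run:
```python
import numpy as np
t=np.linspace(.213,1.571,25); a=np.radians(3.7)
x=-175*np.cos(t); z=175*np.sin(t)
P=np.c_[x*np.cos(a),x*np.sin(a),z]/1000
print([[-1]+list(r)+[0,0,0] for r in np.diff(P.round(4),axis=0).round(4).tolist()])
print(P[[0,12,24]])
```

```text
[[-1, 0.0024, 0.0001, 0.0096, 0, 0, 0], [-1, 0.0029, 0.0002, 0.0095, 0, 0, 0], [-1, 0.0034, 0.0002, 0.0093, 0, 0, 0], [-1, 0.0039, 0.0003, 0.009, 0, 0, 0], [-1, 0.0045, 0.0003, 0.0089, 0, 0, 0], [-1, 0.0049, 0.0003, 0.0085, 0, 0, 0], [-1, 0.0055, 0.0003, 0.0083, 0, 0, 0], [-1, 0.0058, 0.0004, 0.008, 0, 0, 0], [-1, 0.0064, 0.0004, 0.0076, 0, 0, 0], [-1, 0.0067, 0.0005, 0.0072, 0, 0, 0], [-1, 0.0071, 0.0004, 0.0069, 0, 0, 0], [-1, 0.0076, 0.0005, 0.0064, 0, 0, 0], [-1, 0.0078, 0.0005, 0.006, 0, 0, 0], [-1, 0.0082, 0.0005, 0.0055, 0, 0, 0], [-1, 0.0085, 0.0006, 0.0051, 0, 0, 0], [-1, 0.0088, 0.0006, 0.0046, 0, 0, 0], [-1, 0.009, 0.0005, 0.0041, 0, 0, 0], [-1, 0.0092, 0.0006, 0.0035, 0, 0, 0], [-1, 0.0094, 0.0006, 0.0031, 0, 0, 0], [-1, 0.0095, 0.0007, 0.0024, 0, 0, 0], [-1, 0.0097, 0.0006, 0.002, 0, 0, 0], [-1, 0.0098, 0.0006, 0.0014, 0, 0, 0], [-1, 0.0099, 0.0007, 0.0008, 0, 0, 0], [-1, 0.0098, 0.0006, 0.0003, 0, 0, 0]]
[[-1.70688675e-01 -1.10379415e-02  3.69937838e-02]
 [-1.09645888e-01 -7.09048152e-03  1.36207578e-01]
 [ 3.55685174e-05  2.30011284e-06  1.74999996e-01]]
```

Emit:
{"method": "drive_tool", "body": {
  "motion": [
    [-1,0.0024,0,0.0096,0,0,0],
    [-1,0.0029,0,0.0095,0,0,0],
    [-1,0.0034,0,0.0093,0,0,0],
    [-1,0.0039,0.0005,0.009,0,0,0],
    [-1,0.0045,0.0005,0.0089,0,0,0],
    [-1,0.0049,0.0005,0.0085,0,0,0],
    [-1,0,0,0,0,0,0]
  ]
}}

```text
t: 7.85
tool_pos: [518.6, -48.1, 152.4]
tool_rot: [-0.007, 0.686, 0.728, -0.001]
ft_force: [-13.7, -4.1, 3.8]
opening: 9.5
gripper_force: 25.0
```

Emit:
{"method": "drive_tool", "body": {
  "motion": [
    [-1,0.0045,0,0.009,0,0,0],
    [-1,0.0058,0,0.008,0,0,0],
    [-1,0.0064,0.0005,0.0076,0,0,0],
    [-1,0.0067,0.0005,0.0072,0,0,0],
    [-1,0.0071,0.0005,0.0069,0,0,0],
    [-1,0.0076,0.0005,0.0064,0,0,0],
    [-1,0,0,0,0,0,0]
  ]
}}

```text
t: 8.55
tool_pos: [557.6, -45.8, 198.8]
tool_rot: [-0.007, 0.686, 0.728, -0.001]
ft_force: [-21.2, 0.0, 22.0]
opening: 9.6
gripper_force: 25.0
```

Emit:
{"method": "drive_tool", "body": {
  "motion": [
    [-1,-0.001,0,0.0015,0,0,0],
    [-1,-0.001,0,0.0015,0,0,0],
    [-1,0,0,0,0,0,0]
  ]
}}

```text
t: 8.85
tool_pos: [557.8, -45.9, 199.6]
tool_rot: [-0.004, 0.686, 0.728, 0.002]
ft_force: [18.4, 1.4, -25.1]
opening: 9.3
gripper_force: 25.0
```

Run:
```python
import numpy as np
t=np.linspace(.879,1.571,13); a=np.radians(3.7)
x=-175*np.cos(t); z=175*np.sin(t)
print(np.diff(np.c_[x,x*np.tan(a),z],axis=0).round(1).tolist())
```

```text
[[8.0, 0.5, 6.2], [8.3, 0.5, 5.7], [8.6, 0.6, 5.3], [8.9, 0.6, 4.7], [9.2, 0.6, 4.2], [9.4, 0.6, 3.7], [9.6, 0.6, 3.1], [9.8, 0.6, 2.6], [9.9, 0.6, 2.0], [10.0, 0.6, 1.4], [10.1, 0.7, 0.9], [10.1, 0.7, 0.3]]
```

Emit:
{"method": "drive_tool", "body": {
  "motion": [
    [-1,0.001,0,-0.0015,0,0,0],
    [-1,0,0,0,0,0,0]
  ]
}}

```text
t: 9.05
tool_pos: [556.8, -45.9, 198.5]
tool_rot: [-0.007, 0.686, 0.728, -0.0]
ft_force: [-4.2, 0.8, 1.2]
opening: 9.1
gripper_force: 25.0
```

Nearly free of load. Continue along the arc.

Emit:
{"method": "drive_tool", "body": {
  "motion": [
    [-1,0.008,0.0005,0.0063,0,0,0],
    [-1,0.0083,0.0005,0.0058,0,0,0],
    [-1,0.0086,0.0006,0.0053,0,0,0],
    [-1,0.0089,0.0006,0.0047,0,0,0],
    [-1,0,0,0,0,0,0]
  ]
}}

```text
t: 9.55
tool_pos: [592.0, -43.8, 221.7]
tool_rot: [-0.006, 0.686, 0.728, 0.0]
ft_force: [-8.3, -0.4, 11.5]
opening: 9.6
gripper_force: 25.0
```

Emit:
{"method": "drive_tool", "body": {
  "motion": [
    [-1,0.0086,0.0006,0.0049,0,0,0],
    [-1,0.0094,0.0006,0.0037,0,0,0],
    [-1,0.0096,0.0006,0.0031,0,0,0],
    [-1,0.0098,0.0006,0.0026,0,0,0],
    [-1,0,0,0,0,0,0]
  ]
}}

```text
t: 10.05
tool_pos: [629.6, -41.4, 234.8]
tool_rot: [-0.006, 0.686, 0.728, 0.0]
ft_force: [-3.1, -3.4, 8.0]
opening: 9.2
gripper_force: 25.0
```

Emit:
{"method": "drive_tool", "body": {
  "motion": [
    [-1,0.0098,0.0008,0.0024,0,0,0],
    [-1,0.01,0.0007,0.0015,0,0,0],
    [-1,0.01,0.0007,0.0009,0,0,0],
    [-1,0.006,0.0005,0.0002,0,0,0],
    [-1,0,0,0,0,0,0]
  ]
}}

```text
t: 10.55
tool_pos: [664.7, -39.0, 239.1]
tool_rot: [-0.006, 0.686, 0.728, -0.0]
ft_force: [-1.1, -5.9, 3.8]
opening: 9.2
gripper_force: 25.0
```

Run:
```python
from h import *
from scipy.optimize import least_squares
p=np.array([[497.4,96.4],[518.6,152.4],[557,198.9],[592,221.7],[629.6,234.8],robot.sense()['tool_pos'][[0,2]]])
r=least_squares(lambda c:np.hypot(*(p-c).T)-175,[669,62]); print(r.x,r.fun.round(2), np.arctan2(p[-1,1]-r.x[1],r.x[0]-p[-1,0]))
s=snap('scene','s1'); im=cv2.imread('pics/s1.png')[130:290,210:370]; cv2.imwrite('pics/s1c.png',cv2.resize(im,None,fx=3.7,fy=3.7,interpolation=cv2.INTER_CUBIC))
```

```text
[669.47191895  64.44895756] [ 0.01 -0.36  0.29  0.3  -0.05 -0.27] 1.5435577329332684
```

View pics/s1c.png

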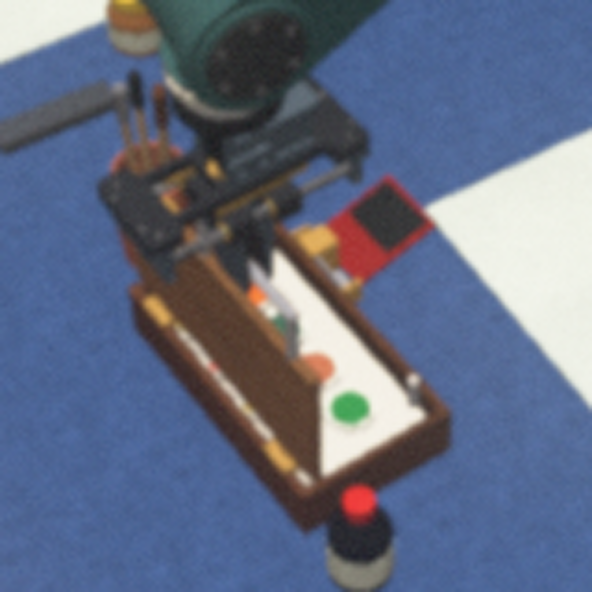

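The lid stands nearly upright (its panel from (220,230) to (320,470) on edge), held by the bar, with the pedal up and bystanders in place. The arc fit gives about 1.544 rad; a 4 mm correction follows.

Emit:
{"method": "drive_tool", "body": {
  "motion": [
    [-1,0.002,0,0,0,0,0],
    [-1,0.002,0,0,0,0,0],
    [-1,0,0,0,0,0,0],
    [-1,0,0,0,0,0,0],
    [-1,0,0,0,0,0,0],
    [-1,0,0,0,0,0,0],
    [-1,0,0,0,0,0,0],
    [-1,0,0,0,0,0,0],
    [-1,0,0,0,0,0,0],
    [-1,0,0,0,0,0,0],
    [-1,0,0,0,0,0,0],
    [-1,0,0,0,0,0,0]
  ]
}}

```text
t: 11.8
tool_pos: [667.8, -38.9, 239.1]
tool_rot: [-0.006, 0.686, 0.728, -0.0]
ft_force: [-1.1, -5.1, 1.9]
opening: 9.4
gripper_force: 25.0
```

```bash
python3 -c "
from rig import robot
print(robot.close_job())"
```

```text
the job is handed in; nothing more can be done
None
```

The job is handed in, and no verdict came back. The pedal was pressed to its stop and came back up, and the lid is held still by its bar at about 1.56 rad, gripped with 25 N. The last picture, taken just before a final 4 mm correction, showed nothing else on the table disturbed.

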